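# Find and release the latched tool switch

## Robot

A 6-joint arm with a two-finger parallel gripper is mounted at the origin on the work surface. World frame = base frame: x ahead of the robot, y to its left, z up, the work surface at z = 0. Lengths are in m, angles in rad, forces in N, time in s.
With the tool pointing down it reaches from about 0.35 to 0.975 m from the base axis. Payload 4.9 kg.
Tool frame: the origin (TCP) lies midway between the tips of the shut fingers; the grasp point (between the pads) lies 19 mm behind it; z points along the fingers, y is the direction in which the jaws open and shut (so a half turn about z gives the same grasp; the last joint's range is limited). The gripper opens to 85 mm and grips with 20 to 120 N. Pads are 22 mm wide; open, the fingers measure 114 mm over their backs; the gripper's body (76 mm by 85 mm) begins 54 mm behind the grasp point. The pads swing forward as they close: fully open they stand 13 mm farther back than shut.
Start: joints at [-1.303, 0.053, 1.613, -0, 1.476, -0.119], TCP at [0.236, -0.579, 0.231] pointing down, gripper open.
Joint ranges: [-3.01, 3.01], [-1.01, 2.22], [0.06, 2.58], [-1.02, 4.17], [0.09, 2.62], [-3.14, 3.14]. Speed limits (rad/s): [2.57, 2.57, 3.14, 3.14, 3.14, 3.14].

## Interface

Orientations are given as a unit quaternion [w, x, y, z].
In Python, from plant import state, grab_frame, camera_info, job_done, cut_out gives the robot as it stands.
- The arm moves only by the tool step_arm, never from a script. Its argument "moves" is a list of rows, each a list of 7 numbers: the shift along the tool's x, y, z in m, then the turn, a rotation vector about the tool's x, y, z in rad, then the finger opening in m, from 0 to 0.0854. A call has 1 to 8 rows; each row shifts and turns the commanded pose from where the row before left it, along the tool's axes as they then stand; what a row does not reach is not made up. A row lasts 1/10 s, in which the tool goes at most 50 mm and 8.59 degrees, less where a joint would pass 70% of its speed; a pose out of reach is approached as far as the arm can. A call is refused whole if a number of a shift passes 0.05 or a number of a turn 0.15, either way. A call with a gripper value outside its range is refused whole. The fingers move at their own pace and stop on an object; the grip force is fixed at half the most. Time passes only in rows, so rows that do not move let the fingers close. It gives the time, the measured TCP pose, the force and the opening at its end, in the units of the state.
- state(): the state, without advancing time (a new reading comes with each control period).
- grab_frame(name): name is "side" or "top" or "wrist"; returns (picture, depth): 384x512x3 uint8, red, green, blue; 384x512 float32, m along the optical axis (not along the pixel's ray), 0 where there is no reading.
- camera_info(name): a dict with "intrinsics" (3x3 intrinsics, pixels), "dist_coeffs" ([k1, k2, p1, p2, k3] as OpenCV has them; the pictures are not rectified), "world_from_camera" (4x4, takes a point from camera to world coordinates). Camera axes: x right, y down, z forward; pixel columns grow to the right and rows downward; lengths in m; the calibration is good to about 2 mm. A picture is of the moment at which its call begins: read the wrist's pose just before it. camera_info takes no time and is no camera call; for the wrist camera it gives the pose at the moment of the call.
- job_done(): hands the job in, once; it reports no verdict.
Trained networks look in the newest picture that a camera, given by its name, has taken for a name from the list of things; names that differ only in an ending like _2 or _b are one class to them, and where a whole thing is asked for, a point or a joint stands for the part that bears it (a point fixed in the world has none). Each returns a list of dicts, best first, with "conf" (0 to 1); they miss things now and then, are a little off and sometimes report something else, mostly with a low value. They report only what shows in the picture. A call takes as long as a camera call. They do not tell look-alikes from the thing itself.
- cut_out(camera, query): "mask" (384x512 bool, what is visible of it) and "point" ([column, row] in pixels, amid what is visible of it).
The state is a dict: "time": time; "joint_pos": joint angles; "joint_vel": joint speeds; "joint_efforts": joint torques, N m; "tool_pos": TCP position; "tool_rot": TCP orientation; "contact_force": force on the tool from outside, world axes, zero at the start; "ft_torque": the same for the moment, N m; "gripper_width": opening from 0.0 (shut) to 1.0 (fully open).
Only numpy, scipy, OpenCV 4.12 (cv2) and the standard library are available. Lean on these libraries where they do the work, as an engineer would, in place of code of your own. Each camera call takes 0.05 s, during which the arm holds its last target.

## Task

One of the four identical keys on the bench switch box was left latched down, so a tool is still switched on. Starting at the key beside the round fuse cap and going along the row, tap each key lightly with the fingertips without pushing it in, then press the latched one fully in and let it spring back up, so that all four keys stand up at the end. Do not push in the other keys, and leave the things lying around the box where they are.

Things in the scene. Friction and masses are not known exactly. Their poses are not given: they have to be found in the camera images.
- switchbox: grey steel box fixed to the bench, 110 mm (its x) by 310 mm (its y) by 60 mm high. Origin: centre of its underside, on the table. Four keys in a row along its y axis at box y = +84, +28, -28, -84 mm, box x = 0; pitch 56 mm, 20 mm gaps. A black round fuse cap (24 mm wide, 16 mm high, fixed) stands on top at box y = +134 mm, the robot's left end.
- key1: first key, next to the fuse cap (box y = +84 mm), one of four alike: white flat cap 44 mm (box x) by 36 mm (box y); origin at the centre of its top face, z up; slides straight down. Cap origin 80 mm above the table when up, 73 mm when latched, 67 mm fully in (13 mm stroke). Three keys start up, one (any of them) latched.
- key2: second key (box y = +28 mm), one of four alike: white flat cap 44 mm (box x) by 36 mm (box y); origin at the centre of its top face, z up; slides straight down. Keys that are up give at 2 N, then sink 1 mm per further 0.35 N (3.5 N at 4.3 mm); they spring back and do not latch. Pushed in over 5 mm counts as pushed in.
- key3: third key (box y = -28 mm), one of four alike: white flat cap 44 mm (box x) by 36 mm (box y); origin at the centre of its top face, z up; slides straight down. The latched key's spring holds it up against a catch with 4.5 N, so a lighter push does not move it.
- key4: fourth key (box y = -84 mm), one of four alike: white flat cap 44 mm (box x) by 36 mm (box y); origin at the centre of its top face, z up; slides straight down. Pushed fully in (at least 12 mm below the up height, about 8 N), the latched key's catch lets go, and it rises to the up height once let go.
- spray_can: loose red can, 54 mm across, 150 mm tall, standing left of the box (+y); origin at the centre of its underside
- cylinder: loose finned aluminium engine cylinder, 84 mm across, 81 mm tall, standing right of the box (-y); origin at the centre of its underside
- disc: loose flat brown abrasive disc, 50 mm across, 6 mm thick, lying beyond the box (+x); origin at the centre of its underside
- socket: loose steel socket, 26 mm across, 32 mm tall, standing beyond the box (+x); origin at the centre of its underside
Not all that is in view belongs to the job. Of the things like the disc, leave any that is yellow; of the rest the smaller one is meant.

How it is judged:
By the outcome, as a careful person would: the job done as asked, in the order asked, and still so for the second after the job is handed in, with the robot touching nothing.
It also fails if it takes over 43 s, if anything falls off the work surface, if the arm or the gripper's body presses on something with over 40 N, if the wrist force passes 120 N, or if a joint passes its speed limit or range.

## Working session

There is one attempt and no reset: what is moved stays moved. The work goes in short steps, Python scripts to look and compute and a tool call to move; the robot and the scene stay as the last step left them, time stands still between calls to the robot, and variables do not carry over. Pictures are saved under pics/ and viewed, and the job is handed in when it is done.

Besides the shell and the picture viewer there is one more tool, called after "Emit:" as name([rows], argument=value, ...), one row to a line, values as JSON. step_arm: Moves the arm, as the interface text tells. Its arguments: {"type":"object","properties":{"moves":{"type":"array"}},"required":["moves"]}

```bash
mkdir -p pics; ls; python3 - <<'E'
from plant import state, grab_frame, camera_info, cut_out
import cv2,numpy as np
s=state();print(s)
for n in("top","side"):
    im,d=grab_frame(n);cv2.imwrite(f"pics/{n}0.png",im[:,:,::-1]);np.save(f"pics/{n}0.npy",d)
    c=camera_info(n);print(n,c)
    for q in(["switchbox","key1"]):
        for r in cut_out(n,q):print(q,r["conf"],r["point"],r["mask"].sum())
E
```

```text
pics
{'time': 0.0, 'joint_pos': array([-1.30299916e+00,  5.33570097e-02,  1.61429046e+00,  1.75254186e-05,
        1.47600111e+00, -1.18955042e-01]), 'joint_vel': array([-7.56363032e-04, -5.81104855e-05,  2.33492292e-04, -2.21403987e-03,
       -6.70028696e-04, -9.87457615e-04]), 'joint_efforts': array([-1.41855417e-04, -3.93679225e+01, -3.70176709e+01, -2.23039278e-04,
        6.91436377e-03,  4.92748967e-06]), 'tool_pos': array([ 0.23560446, -0.57822085,  0.23006504]), 'tool_rot': array([-1.02576928e-03,  9.81360675e-01,  1.92172237e-01, -6.77333650e-05]), 'contact_force': array([-0.03194305, -0.21641178, -0.63316762]), 'ft_torque': array([ 0.0551512 ,  0.00887551, -0.02220747]), 'gripper_width': 1.003134333995718}
top {'intrinsics': array([[391.28958908,   0.        , 251.77801891],
       [  0.        , 391.28958908, 186.04320916],
       [  0.        ,   0.        ,   1.        ]]), 'dist_coeffs': array([-0.00601769,  0.        ,  0.        ,  0.        ,  0.        ]), 'world_from_camera': array([[-0.00253129, -0.99675818,  0.08041596,  0.5257819 ],
       [-0.99999106,  0.0022
[... 254 characters left out ...]
0.56 [293.8, 199.7] 207
side {'intrinsics': array([[392.00636121,   0.        , 256.8811181 ],
       [  0.        , 392.00636121, 195.00411933],
       [  0.        ,   0.        ,   1.        ]]), 'dist_coeffs': array([0.03066002, 0.        , 0.        , 0.        , 0.        ]), 'world_from_camera': array([[ 0.99911689, -0.03704706,  0.01982307,  0.5603279 ],
       [-0.03771725, -0.58287613,  0.81168518, -0.68954679],
       [-0.01851615, -0.81171604, -0.5837587 ,  0.62299886],
       [ 0.        ,  0.        ,  0.        ,  1.        ]])}
switchbox 0.83 [252.9, 243.8] 6154
key1 0.82 [253.2, 224.2] 336
key1 0.79 [248.8, 202.4] 248
key1 0.64 [259.1, 244.4] 383
key1 0.47 [250.7, 211.3] 272
```

```bash
python3 - <<'E'
import cv2
for n in("top","side"):
    im=cv2.imread(f"pics/{n}0.png")
    cv2.imwrite(f"pics/{n}0b.png",cv2.resize(im,(800,600),interpolation=cv2.INTER_CUBIC))
E
```

```text
(no output)
```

View pics/top0b.png

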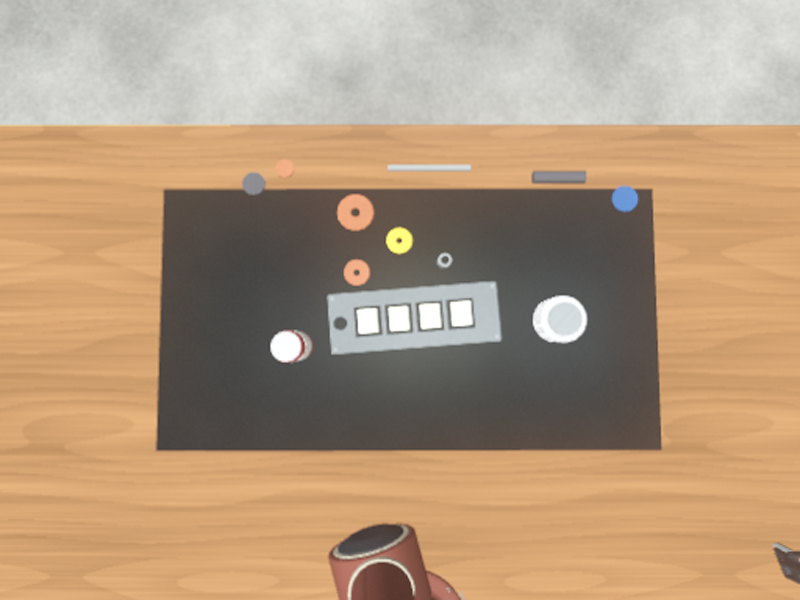

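View pics/side0b.png

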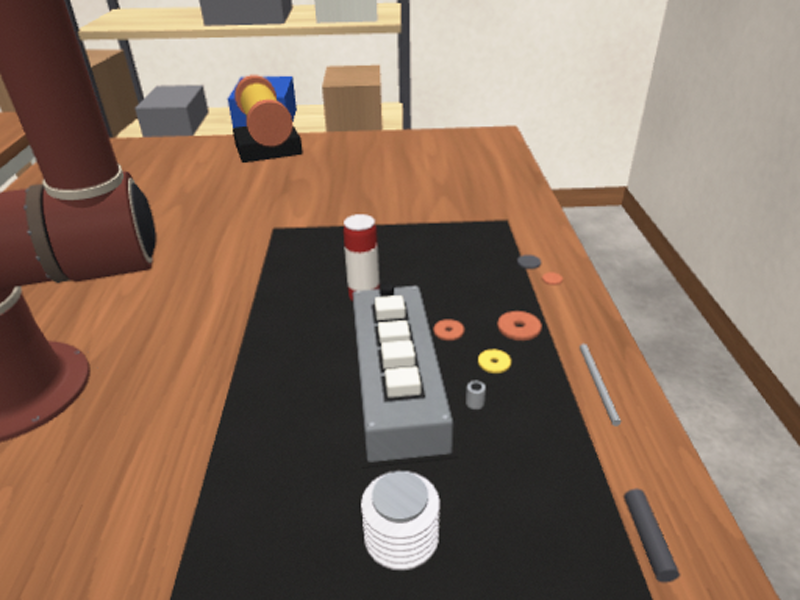

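Both views show the box slightly rotated, with four white caps and the fuse cap at the left end (top view, about (341,323) in the 800x600 picture). In the side view the second key from the cap seems lower. I'll measure it with depth.

```bash
cat > h.py <<'E'
import cv2,numpy as np
from plant import camera_info
def cloud(n,d,c=None):
    c=c or camera_info(n);h,w=d.shape
    u,v=np.meshgrid(np.arange(w),np.arange(h))
    p=cv2.undistortPoints(np.stack([u,v],-1).reshape(-1,1,2).astype(float),c["intrinsics"],c["dist_coeffs"]).reshape(h,w,2)
    P=np.dstack([p*d[...,None],d]);T=c["world_from_camera"]
    return P@T[:3,:3].T+T[:3,3]
E
python3 - <<'E'
from h import *
for n in("top","side"):
    im=cv2.imread(f"pics/{n}0.png");d=np.load(f"pics/{n}0.npy");P=cloud(n,d)
    mn=im.min(2)
    m=((mn>(200 if n=="top" else 190))&(P[...,2]>.06)&(P[...,2]<.088)&(d>0)&(P[...,0]>.4)&(P[...,0]<.65)&(abs(P[...,1])<.22)).astype(np.uint8)
    k,l,st,ce=cv2.connectedComponentsWithStats(m)
    for i in range(1,k):
        if st[i,4]<60: continue
        q=P[l==i];lo,hi=np.percentile(q,[3,97],axis=0)
        print(n,st[i],"mid",((lo+hi)/2).round(4),"med",np.median(q,0).round(4),"ext",(hi-lo).round(3))
    # box top
    b=(P[...,2]>.052)&(P[...,2]<.068)&(d>0)&(P[...,0]>.35)&(P[...,0]<.7)&(abs(P[...,1])<.25)
    b=b.astype(np.uint8);k,l,st,ce=cv2.connectedComponentsWithStats(b);i=1+st[1:,4].argmax()
    q=P[l==i];print("boxrect",cv2.minAreaRect(q[:,:2].astype(np.float32)),np.median(q[:,2]))
    mat=(abs(P[...,2])<.02)&(d>0)&(P[...,0]>.35)&(P[...,0]<.65)&(abs(P[...,1])<.3); print("mat z",np.median(P[mat][:,2]))
E
```

```text
top [288 192  14  17 206] mid [ 0.5731 -0.0921  0.0747] med [ 0.5743 -0.0919  0.0795] ext [0.042 0.033 0.018]
top [268 194  14  17 206] mid [ 0.5708 -0.0364  0.0725] med [ 0.5689 -0.0362  0.0794] ext [0.043 0.033 0.021]
top [228 197  14  17 205] mid [0.5624 0.0749 0.0735] med [0.5608 0.0749 0.0795] ext [0.042 0.033 0.02 ]
top [249 196  13  16 199] mid [0.5652 0.0192 0.0702] med [0.5638 0.0192 0.0724] ext [0.042 0.034 0.014]
boxrect ((0.5663444399833679, -0.007816404104232788), (0.1100967600941658, 0.3100776970386505), 4.416520118713379) 0.05983728455431869
mat z 0.00038739160964307295
side [240 189  19  10 151] mid [0.5602 0.085  0.0715] med [0.5599 0.072  0.079 ] ext [0.038 0.058 0.019]
side [242 205  20  11 180] mid [0.5645 0.0246 0.0675] med [0.5637 0.0176 0.0722] ext [0.039 0.049 0.013]
side [244 218  21  12 215] mid [ 0.5686 -0.0275  0.0714] med [ 0.5683 -0.0376  0.0791] ext [0.039 0.055 0.019]
side [247 235  22  13 248] mid [ 0.5736 -0.0841  0.0716] med [ 0.573  -0.0944  0.0792] ext [0.039 0.052 0.019]
boxrect ((0.5658554434776306, -0.011477887630462646), (0.10961371660232544, 0.31082087755203247), 4.595006465911865) 0.0594997894845859
mat z 0.0005163096034613845
```

Key2 is the latched one: its cap is at 72.4 mm and the others at 79.4 mm, and both cameras agree. Next I'll plan the travel with the gripper shut and turned so its 22 mm width runs along the row.

```bash
cat > plan.py <<'E'
import sys,numpy as np
from scipy.spatial.transform import Rotation as R
from plant import state
def plan(tgt,yaw,n):
    s=state();p=s["tool_pos"];q=s["tool_rot"];r=R.from_quat([q[1],q[2],q[3],q[0]])
    a=np.radians(yaw);G=R.from_matrix(np.array([[np.cos(a),np.sin(a),0],[np.sin(a),-np.cos(a),0],[0,0,-1]]))
    rv=(r.inv()*G).as_rotvec();step=(np.array(tgt)-p)/n
    print("t",s["time"],"p",p.round(4),"F",s["contact_force"].round(2),"w",round(s["gripper_width"],3),"rv",rv.round(4))
    for i in range(n):
        print((r.inv().apply(step)).round(4).tolist(),(rv/n).round(4).tolist()); r=r*R.from_rotvec(rv/n)
a=list(map(float,sys.argv[1:]));plan(a[:3],a[3],int(a[4]))
E
python3 plan.py .561 .075 .13 94.4 16
```

```text
t 0.3 p [ 0.2357 -0.5786  0.2309] F [-0.36  1.25 -1.02] w 1.003 rv [-6.0000e-04 -5.0000e-04 -1.2608e+00]
[0.0342, -0.0302, 0.0063] [-0.0, -0.0, -0.0788]
[0.0365, -0.0274, 0.0063] [-0.0, -0.0, -0.0788]
[0.0385, -0.0244, 0.0063] [-0.0, -0.0, -0.0788]
[0.0403, -0.0213, 0.0063] [-0.0, -0.0, -0.0788]
[0.0419, -0.0181, 0.0063] [-0.0, -0.0, -0.0788]
[0.0432, -0.0147, 0.0063] [-0.0, -0.0, -0.0788]
[0.0442, -0.0113, 0.0063] [-0.0, -0.0, -0.0788]
[0.045, -0.0077, 0.0063] [-0.0, -0.0, -0.0788]
[0.0454, -0.0042, 0.0063] [-0.0, -0.0, -0.0788]
[0.0456, -0.0006, 0.0063] [-0.0, -0.0, -0.0788]
[0.0455, 0.003, 0.0063] [-0.0, -0.0, -0.0788]
[0.0452, 0.0066, 0.0063] [-0.0, -0.0, -0.0788]
[0.0445, 0.0101, 0.0063] [-0.0, -0.0, -0.0788]
[0.0436, 0.0136, 0.0063] [-0.0, -0.0, -0.0788]
[0.0424, 0.017, 0.0063] [-0.0, -0.0, -0.0788]
[0.0409, 0.0202, 0.0063] [-0.0, -0.0, -0.0788]
```

Emit:
step_arm([
  [0.034,-0.03,0,0,0,-0.079,0],
  [0.0365,-0.0275,0,0,0,-0.079,0],
  [0.0385,-0.0245,0,0,0,-0.079,0],
  [0.04,-0.021,0,0,0,-0.079,0],
  [0.042,-0.018,0,0,0,-0.079,0],
  [0.043,-0.015,0,0,0,-0.079,0],
  [0.044,-0.011,0,0,0,-0.079,0],
  [0.045,-0.008,0,0,0,-0.079,0],
])

```text
time: 1.1
tool_pos: [0.3979, -0.2508, 0.2315]
tool_rot: [0.0, 0.872, 0.489, 0.0]
contact_force: [1.0, -0.4, 1.1]
gripper_width: 0.002
```

Emit:
step_arm([
  [0.0455,-0.004,0.01,0,0,-0.079,0],
  [0.0455,-0.0005,0.01,0,0,-0.079,0],
  [0.0455,0.003,0.01,0,0,-0.079,0],
  [0.045,0.0065,0.01,0,0,-0.079,0],
  [0.0445,0.01,0.01,0,0,-0.079,0],
  [0.0435,0.0135,0.01,0,0,-0.079,0],
  [0.042,0.017,0.01,0,0,-0.079,0],
  [0.041,0.02,0.01,0,0,-0.079,0],
])

```text
time: 1.9
tool_pos: [0.5596, 0.076, 0.151]
tool_rot: [0.0, 0.677, 0.736, 0.0]
contact_force: [0.4, -0.7, 0.6]
gripper_width: -0.004
```

```bash
python3 plan.py .561 .075 .10 94.4 2
```

```text
t 1.9 p [0.5596 0.076  0.151 ] F [ 0.41 -0.68  0.59] w -0.004 rv [0.0006 0.0002 0.0068]
[-0.0005, 0.0007, 0.0255] [0.0003, 0.0001, 0.0034]
[-0.0005, 0.0007, 0.0255] [0.0003, 0.0001, 0.0034]
```

Emit:
step_arm([
  [-0.001,0.001,0.028,0,0,0.007,0],
  [0,0,0.028,0,0,0,0],
  [0,0,0,0,0,0,0],
])

```text
time: 2.2
tool_pos: [0.5566, 0.0736, 0.0905]
tool_rot: [-0.003, 0.68, 0.733, -0.003]
contact_force: [0.1, -0.4, -0.3]
gripper_width: -0.002
```

```bash
cat > pic.py <<'E'
import sys
from h import *
from plant import grab_frame,state
t=sys.argv[1]
a,d=grab_frame("top");b,d2=grab_frame("side")
a=cv2.resize(a[150:250,190:320],(520,400),interpolation=cv2.INTER_CUBIC);b=cv2.resize(b[150:280,205:310],(323,400),interpolation=cv2.INTER_CUBIC)
o=cv2.resize(np.hstack([a,b]),(800,380));cv2.imwrite(f"pics/{t}.png",o[:,:,::-1])
s=state();print(s["time"],s["tool_pos"].round(4),s["contact_force"].round(2))
E
python3 pic.py c1
```

```text
2.3 [0.5597 0.0731 0.0952] [0.43 0.43 0.88]
```

View pics/c1.png

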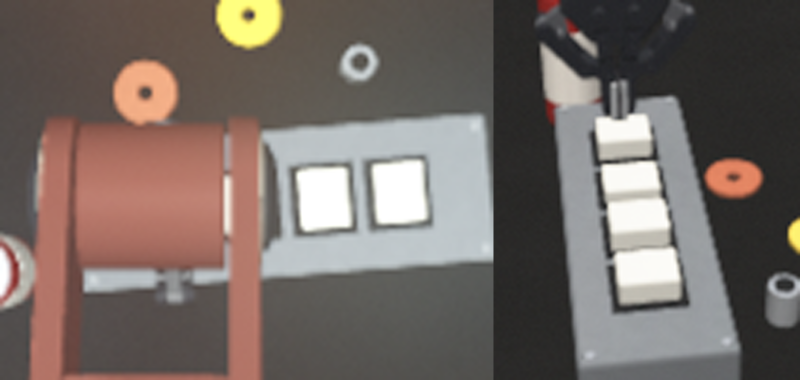

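The fingertips are centred over key1. I'll go down slowly and average the force readings.

Emit:
step_arm([
  [0.001,0.001,0.004,0,0,0,0],
  [0,0,0.003,0,0,0,0],
  [0,0,0.003,0,0,0,0],
  [0,0,0.002,0,0,0,0],
  [0,0,0,0,0,0,0],
])

```text
time: 2.8
tool_pos: [0.5608, 0.0741, 0.0831]
tool_rot: [-0.0, 0.681, 0.732, -0.0]
contact_force: [-0.3, 0.1, -0.2]
gripper_width: 0.001
```

```bash
cat > av.py <<'E'
import sys,numpy as np
from plant import state,grab_frame
n=int(sys.argv[1]) if len(sys.argv)>1 else 6
F=[];Z=[]
for i in range(n):
    grab_frame("side");s=state();F.append(s["contact_force"]);Z.append(s["tool_pos"])
print("t",s["time"],"p",np.mean(Z,0).round(4),np.std(Z,0).round(4),"F",np.mean(F,0).round(2),"sd",np.std(F,0).round(2))
E
python3 av.py
```

```text
t 3.1 p [0.561  0.0742 0.0834] [0.0001 0.     0.0001] F [ 0.09 -0.37 -0.05] sd [0.41 0.27 0.59]
```

Emit:
step_arm([
  [0,0,0.001,0,0,0,0],
  [0,0,0.001,0,0,0,0],
  [0,0,0.001,0,0,0,0],
  [0,0,0.001,0,0,0,0],
  [0,0,0,0,0,0,0],
])

```text
time: 3.6
tool_pos: [0.5609, 0.0742, 0.0794]
tool_rot: [-0.0, 0.681, 0.732, -0.0]
contact_force: [-1.2, 0.7, 2.5]
gripper_width: -0.001
```

```bash
python3 av.py
```

```text
t 3.9 p [0.5609 0.0742 0.0794] [0. 0. 0.] F [-0.99  0.17  1.81] sd [0.48 0.34 0.38]
```

Contact on key1 is about 2 N at z = 79.4 mm. I'll lift and go along the row to key2.

Emit:
step_arm([
  [0,0,-0.005,0,0,0,0],
  [0,0,-0.01,0,0,0,0],
  [-0.014,0,0,0,0,0,0],
  [-0.02,0,0,0,0,0,0],
  [-0.014,0,0,0,0,0,0],
  [-0.007,0,0,0,0,0,0],
  [0,0,0.005,0,0,0,0],
  [0,0,0.004,0,0,0,0],
])

```text
time: 4.7
tool_pos: [0.5648, 0.0193, 0.0848]
tool_rot: [-0.0, 0.681, 0.732, 0.0]
contact_force: [0.5, -0.2, 0.0]
gripper_width: 0.003
```

Emit:
step_arm([
  [0,0,0.003,0,0,0,0],
  [0,0,0.003,0,0,0,0],
  [0,0,0.002,0,0,0,0],
  [0,0,0.001,0,0,0,0],
  [0,0,0,0,0,0,0],
])

```text
time: 5.2
tool_pos: [0.5649, 0.0195, 0.0762]
tool_rot: [-0.0, 0.681, 0.733, -0.0]
contact_force: [-0.4, 1.4, -1.2]
gripper_width: -0.001
```

```bash
python3 av.py
```

```text
t 5.5 p [0.5651 0.0194 0.0765] [0.     0.0001 0.0001] F [ 0.3  -0.17 -0.12] sd [0.41 0.65 0.43]
```

Emit:
step_arm([
  [0,0,0.001,0,0,0,0],
  [0,0,0.001,0,0,0,0],
  [0,0,0.0005,0,0,0,0],
  [0,0,0.0005,0,0,0,0],
  [0,0,0.0005,0,0,0,0],
  [0,0,0,0,0,0,0],
])

```text
time: 6.1
tool_pos: [0.565, 0.0193, 0.0731]
tool_rot: [-0.0, 0.681, 0.732, -0.0]
contact_force: [-1.2, -0.2, 2.2]
gripper_width: -0.004
```

```bash
python3 av.py
```

```text
t 6.4 p [0.5649 0.0194 0.0731] [0. 0. 0.] F [-2.16  0.17  3.66] sd [0.31 0.64 0.7 ]
```

Key2 stopped the fingers at 73.1 mm with 3.7 N and did not move, so it is the latched key. On to key3.

Emit:
step_arm([
  [0,0,-0.007,0,0,0,0],
  [0,0,-0.014,0,0,0,0],
  [-0.014,0,0,0,0,0,0],
  [-0.02,0,0,0,0,0,0],
  [-0.015,0,0,0,0,0,0],
  [-0.007,0,0,0,0,0,0],
  [0,0,0.005,0,0,0,0],
  [0,0,0.004,0,0,0,0],
])

```text
time: 7.2
tool_pos: [0.5688, -0.0365, 0.0842]
tool_rot: [-0.0, 0.681, 0.732, 0.0]
contact_force: [-0.4, 0.1, -0.1]
gripper_width: 0.002
```

```bash
python3 av.py 3
```

```text
t 7.35 p [ 0.5682 -0.036   0.0835] [0.0001 0.0001 0.0003] F [-0.05  0.42  0.04] sd [0.54 0.51 0.35]
```

Emit:
step_arm([
  [0,0.001,0.001,0,0,0,0],
  [0,0,0.001,0,0,0,0],
  [0,0,0.001,0,0,0,0],
  [0,0,0.001,0,0,0,0],
  [0,0,0,0,0,0,0],
])

```text
time: 7.85
tool_pos: [0.5699, -0.0364, 0.0807]
tool_rot: [-0.0, 0.681, 0.732, -0.0]
contact_force: [0.1, -0.1, 0.8]
gripper_width: -0.003
```

```bash
python3 av.py
```

```text
t 8.15 p [ 0.5701 -0.0364  0.0808] [0.     0.     0.0001] F [ 0.05 -0.56 -0.44] sd [0.46 0.51 0.63]
```

Emit:
step_arm([
  [0,0,0.0005,0,0,0,0],
  [0,0,0.0005,0,0,0,0],
  [0,0,0.0005,0,0,0,0],
  [0,0,0,0,0,0,0],
])

```text
time: 8.55
tool_pos: [0.5701, -0.0364, 0.0795]
tool_rot: [0.0, 0.681, 0.732, -0.0]
contact_force: [-0.8, -0.3, 1.2]
gripper_width: 0.0
```

```bash
python3 av.py
```

```text
t 8.85 p [ 0.5701 -0.0365  0.0795] [0. 0. 0.] F [-1.02  0.06  2.01] sd [0.57 0.39 0.67]
```

Key3 is tapped (2.0 N at 79.5 mm). Now key4.

Emit:
step_arm([
  [0,0,-0.005,0,0,0,0],
  [0,0,-0.01,0,0,0,0],
  [-0.014,0,0,0,0,0,0],
  [-0.02,0,0,0,0,0,0],
  [-0.014,0,0,0,0,0,0],
  [-0.008,0,0,0,0,0,0],
  [0,0,0.005,0,0,0,0],
  [0,0,0.004,0,0,0,0],
])

```text
time: 9.65
tool_pos: [0.5739, -0.0923, 0.0847]
tool_rot: [-0.0, 0.681, 0.732, 0.0]
contact_force: [0.8, -0.0, -0.6]
gripper_width: 0.002
```

```bash
python3 av.py 3
```

```text
t 9.8 p [ 0.5733 -0.0917  0.084 ] [0.0001 0.0001 0.0003] F [ 0.29  0.15 -0.5 ] sd [0.32 0.4  0.67]
```

Emit:
step_arm([
  [0,0.001,0.001,0,0,0,0],
  [0,0,0.001,0,0,0,0],
  [0,0,0.001,0,0,0,0],
  [0,0,0.001,0,0,0,0],
  [0,0,0.001,0,0,0,0],
  [0,0,0,0,0,0,0],
])

```text
time: 10.4
tool_pos: [0.575, -0.0922, 0.0802]
tool_rot: [-0.0, 0.681, 0.732, -0.0]
contact_force: [0.4, -0.2, 0.0]
gripper_width: -0.002
```

```bash
python3 av.py
```

```text
t 10.7 p [ 0.5751 -0.0922  0.0803] [0. 0. 0.] F [-0.41 -0.09 -0.56] sd [0.27 0.47 0.33]
```

Emit:
step_arm([
  [0,0,0.0005,0,0,0,0],
  [0,0,0.0005,0,0,0,0],
  [0,0,0,0,0,0,0],
])

```text
time: 11.0
tool_pos: [0.5752, -0.0922, 0.0795]
tool_rot: [0.0, 0.681, 0.732, 0.0]
contact_force: [-1.1, -0.3, 1.8]
gripper_width: 0.002
```

```bash
python3 av.py
```

```text
t 11.3 p [ 0.5752 -0.0922  0.0795] [0. 0. 0.] F [-0.67  0.18  1.83] sd [0.58 0.27 0.36]
```

Key4 is tapped (1.8 N). Now back to key2 for the full press.

Emit:
step_arm([
  [0,0,-0.008,0,0,0,0],
  [0,0,-0.012,0,0,0,0],
  [0.02,0,0,0,0,0,0],
  [0.03,0,0,0,0,0,0],
  [0.03,0,0,0,0,0,0],
  [0.02,0,0,0,0,0,0],
  [0.012,0,0,0,0,0,0],
  [0,0,0,0,0,0,0],
])

```text
time: 12.1
tool_pos: [0.5671, 0.0205, 0.1]
tool_rot: [0.0, 0.68, 0.733, 0.0]
contact_force: [-1.0, 0.2, 0.1]
gripper_width: -0.0
```

```bash
python3 av.py 3
```

```text
t 12.25 p [0.5672 0.0191 0.0997] [0.     0.0003 0.0001] F [ 0.08 -0.33 -0.3 ] sd [0.27 0.78 0.36]
```

Emit:
step_arm([
  [0,-0.002,0.008,0,0,0,0],
  [0,0,0.008,0,0,0,0],
  [0,0,0.006,0,0,0,0],
  [0,0,0.003,0,0,0,0],
  [0,0,0.003,0,0,0,0],
  [0,0,0.002,0,0,0,0],
  [0,0,0.002,0,0,0,0],
  [0,0,0,0,0,0,0],
])

```text
time: 13.05
tool_pos: [0.5648, 0.0192, 0.0679]
tool_rot: [-0.0, 0.681, 0.732, -0.001]
contact_force: [-4.1, -1.3, 6.6]
gripper_width: 0.005
```

```bash
python3 av.py 3
```

```text
t 13.2 p [0.5648 0.0192 0.0681] [0. 0. 0.] F [-4.61 -0.64  5.37] sd [0.3  0.1  0.22]
```

Emit:
step_arm([
  [0,0,0.001,0,0,0,0],
  [0,0,0.001,0,0,0,0],
  [0,0,0,0,0,0,0],
])

```text
time: 13.5
tool_pos: [0.565, 0.0192, 0.067]
tool_rot: [-0.0, 0.681, 0.733, -0.0]
contact_force: [-6.0, -1.3, 10.2]
gripper_width: 0.003
```

```bash
python3 av.py 4
```

```text
t 13.7 p [0.5651 0.0192 0.067 ] [0. 0. 0.] F [-6.11 -1.01  9.57] sd [0.37 0.37 0.4 ]
```

Key2 is at its end stop (67.0 mm, about 9.6 N). I'll retreat upward.

Emit:
step_arm([
  [0,0,-0.003,0,0,0,0],
  [0,0,-0.005,0,0,0,0],
  [0,0,-0.01,0,0,0,0],
  [0,0,-0.03,0,0,0,0],
  [0,0,-0.045,0,0,0,0],
  [0,0,-0.045,0,0,0,0],
])

```text
time: 14.3
tool_pos: [0.5644, 0.0195, 0.2041]
tool_rot: [-0.001, 0.681, 0.732, -0.0]
contact_force: [0.7, 0.3, 0.6]
gripper_width: 0.001
```

Emit:
step_arm([
  [-0.03,0,-0.02,0,0,0,0],
  [-0.045,0,0,0,0,0,0],
  [-0.045,0,0,0,0,0,0],
  [-0.045,0,0,0,0,0,0],
  [-0.045,0,0,0,0,0,0],
  [-0.045,0,0,0,0,0,0],
  [-0.03,0,0,0,0,0,0],
  [0,0,0,0,0,0,0],
])

```text
time: 15.1
tool_pos: [0.5856, -0.2686, 0.2232]
tool_rot: [0.001, 0.682, 0.731, -0.0]
contact_force: [-0.5, 0.8, 0.3]
gripper_width: 0.004
```

```bash
python3 - <<'E'
from h import *
from plant import grab_frame,state
import cv2
P0={}
for n in("top","side"):
    im,d=grab_frame(n);im=im[:,:,::-1];cv2.imwrite(f"pics/{n}_e.png",cv2.resize(im,(800,600)));P=cloud(n,d)
    mn=im.min(2)
    m=((mn>(200 if n=="top" else 190))&(P[...,2]>.06)&(P[...,2]<.088)&(d>0)&(P[...,0]>.4)&(P[...,0]<.65)&(abs(P[...,1])<.22)).astype(np.uint8)
    k,l,st,ce=cv2.connectedComponentsWithStats(m)
    for i in range(1,k):
        if st[i,4]<60: continue
        print(n,np.median(P[l==i],0).round(4))
s=state();print(s["time"],s["tool_pos"],s["contact_force"])
E
```

```text
top [ 0.5743 -0.0918  0.0792]
top [0.5661 0.0193 0.0793]
top [ 0.569  -0.0363  0.0795]
top [0.5608 0.0749 0.0795]
side [0.5103 0.1819 0.0742]
side [ 0.563  -0.0959  0.0793]
15.2 [ 0.58570713 -0.26515975  0.22313643] [0.03861503 0.49466165 0.73177448]
```

View pics/top_e.png

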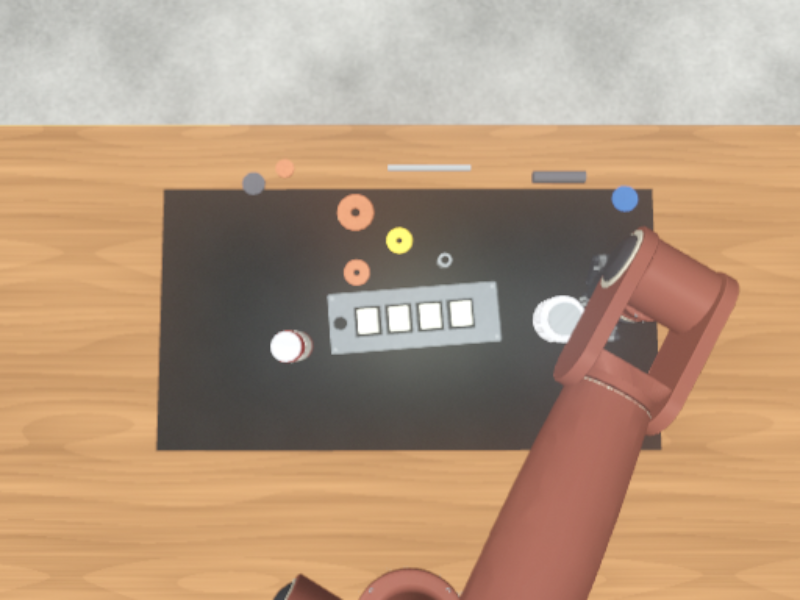

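View pics/side_e.png

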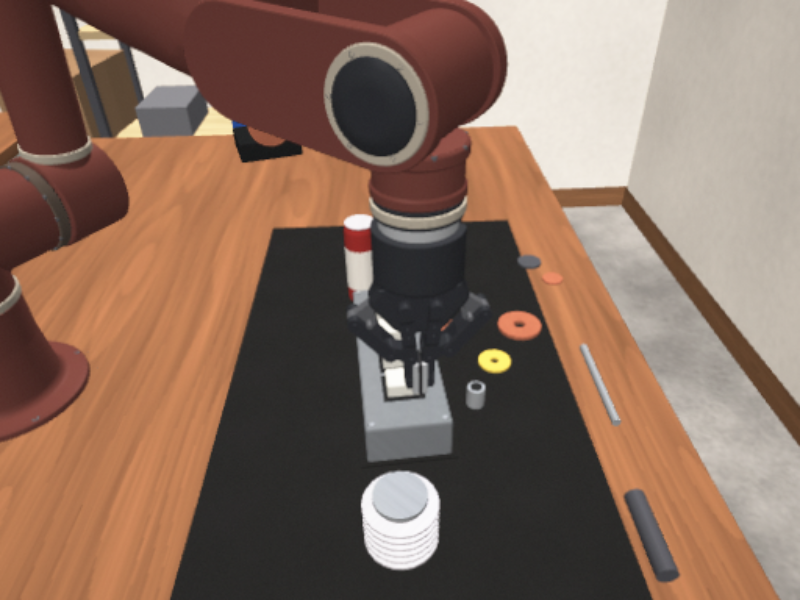

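All four caps now read 79.2–79.5 mm in the top view, and the things around the box haven't moved. The arm is clear of everything, with the fingertips 0.22 m up. Handing in.

```bash
python3 -c "
from plant import job_done
print(job_done())"
```

```text
the job is handed in; nothing more can be done
None
```

The job is done and handed in at about 15 s. I tapped key1 to key4 in order from the fuse cap, then pressed the latched one, key2, fully in and let it spring back up.

- **Taps:** keys 1, 3 and 4 gave about 2 N each and moved about 0.5 mm. Key2 held still at 73 mm under about 3.7 N, which matched the depth measurement that it was latched.
- **Press:** key2 went down to 67.0 mm at about 9.6 N, then rose when I lifted off.
- **Last checks:** the top camera shows all four caps at 79.2–79.5 mm, and nothing around the box looks moved. The arm was clear, touching nothing. In the last side picture the gripper hid most of the keys, so that camera only confirmed one key's height (79.3 mm, probably key4).

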